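# Set the paper clamp on the calligraphy board

## Task

On the plywood writing board, turn the winged thumbscrew of the paper clamp clockwise (seen from above) until it bottoms, then back it off an eighth of a turn (45 degrees) so that the red sheet is held lightly, and let go. Do not turn the round knob on the little seal-carving vise, and do not shift the brass paperweight.

Things in the scene. Friction and masses are not known exactly. Their poses are not given: they have to be found in the camera images.
- clamp_screw (a joint): Angle (rad) by which the winged thumbscrew is backed off: 0 = bottomed (hard stop; the wing then lies in line with the clamp bar), growing counter-clockwise seen from above, up to 1.9 (other stop). Starts 0.35 to 1.2 from bottomed. Light friction (0.05 N m); stays where it is left; does not rise or sink as it turns.
- clamp_screw_grip (a point): Winged thumbscrew, dark steel: flat upright wing 56 mm long, 11 thick, 26 high. Point: on its vertical axis, half-way up the wing, 62 mm above the table, 12 below the top, 14 above the underside; boss (28 wide) under it 28 lower, bar top 35 lower. x runs along the wing and turns with it, z up. It stands mid-way along a fixed aluminium bar 270 x 30 mm, over a red sheet on a fixed plywood board 230 x 280 mm.
- vise_knob (a joint): Angle (rad) of the round knob, 42 mm across and 22 mm high, dark steel, its top 57 mm above the table, on a small fixed wooden seal-carving vise (110 x 130 mm) that stands elsewhere on the table: starts at 0, turns easily either way, counter-clockwise positive. Not to be turned.
- paperweight_mid (a point): Loose brass bar 24 x 150 x 16 mm lying on the red sheet about 120 mm nearer the robot than the clamp bar and roughly parallel with it; this point is its centre, y along its length. To be left alone.
Things that resemble listed ones, but are neither listed nor needed, are in the scene too. Of the things that look like the part that bears vise_knob, take the one that is farthest from the robot's base at the start.

How it is judged (in metres and radians):
On the way:
1. the winged thumbscrew is bottomed: turned clockwise to within 0.12 rad of its stop (value of joint clamp_screw below 0.12 rad), for 0.1 s.
At the end, for the whole second after the job is handed in: After bottoming, the winged thumbscrew is left at rest backed off 0.785 rad (45 degrees) from its stop, within 0.26 rad (15 degrees) either way; the round vise knob is within 0.2 rad of its start and the paperweight within 30 mm of its own (value of joint clamp_screw between 0.525 and 1.045 rad and velocity of joint clamp_screw between -0.05 and 0.05 rad/s and value of joint vise_knob between -0.2 and 0.2 rad and distance of paperweight_mid from where it was at the start of the episode below 0.03 m); the robot touches nothing.
It fails at once if the round knob of the vise is turned by more than 0.2 rad (value of joint vise_knob above 0.2 rad or value of joint vise_knob below -0.2 rad).
It fails at once if the paperweight is shifted by more than 30 mm (distance of paperweight_mid from where it was at the start of the episode above 0.03 m).
It also fails if it takes over 35 s, if anything falls off the work surface, if the arm or the gripper's body presses on something with over 40 N, if the wrist force passes 120 N, or if a joint passes its speed limit or range.

## Robot

A 6-joint arm with a two-finger parallel gripper is mounted at the origin on the work surface. World frame = base frame: x ahead of the robot, y to its left, z up, the work surface at z = 0. Lengths are in m, angles in degrees, forces in N, time in s.
With the tool pointing down it reaches from about 0.4 to 0.825 m from the base axis. Payload 7 kg.
Tool frame: the origin (TCP) lies midway between the tips of the shut fingers; the grasp point (between the pads) lies 19 mm behind it (ctrl.grasp_offset is the distance from the TCP to the grasp point, in m); z points along the fingers, x is the direction in which the jaws open and shut, and the axes are right-handed (so a half turn about z gives the same grasp; the last joint's range is limited). The gripper opens to 88 mm and grips with 3 to 60 N. Pads are 19 mm wide; open, the fingers measure 130 mm over their backs; the gripper's body (78 mm by 193 mm) begins 47 mm behind the grasp point.
Start: joints at [-47.091, 20.546, 0.682, 0, -70.136, -16.507], TCP at [0.3, -0.605, 0.227] pointing down, gripper open.
Joint ranges: [-176.03, 176.03], [-82.01, 121.73], [-58.28, 71.71], [-173.87, 95.51], [-174.79, -0.11], [-173.66, 173.66]. Speed limits (degrees/s): [136.94, 136.94, 172.46, 180, 180, 180].

## Interface

Orientations are given as [roll, pitch, yaw] about the fixed x, y, z axes, in that order (R = Rz(yaw) Ry(pitch) Rx(roll)).
In Python, from plant import sensors, snapshot, order, ctrl gives the robot as it stands.
- The arm moves only by the tool send_rows, never from a script. Its argument "commands" is a list of rows, each a list of 3 entries, a list of its own where there are three numbers: the closure, from 0 (fully open) to 1 (shut), then the shift along the world's x, y, z in units of 0.25 m (1.0 is 0.25 m), then the turn, a rotation vector about the world's x, y, z in units of 360 degrees (1.0 is 360 degrees). In form: [[hand, [x, y, z], [ax, ay, az]], ...]. A call has 1 to 12 rows; each row shifts and turns the pose as measured when the row begins; what a row does not reach is not made up. A row lasts 1/10 s, in which the tool goes at most 50 mm and 8.59 degrees, less where a joint would pass 70% of its speed; a pose out of reach is approached as far as the arm can. A call with a number of a shift or a turn outside -1 to 1 is refused whole. A call with a gripper value outside its range is refused whole. The fingers move at their own pace and stop on an object; the grip force is fixed at half the most. Time passes only in rows, so rows that do not move let the fingers close. It gives the time, the measured TCP pose, the force and the opening at its end, in the units of the state.
- sensors.get_obs(): the state, without advancing time (a new reading comes with each control period).
- snapshot(name): name is "scene" or "side" or "wrist"; returns a dict with "color" (480x640x3 uint8, blue, green, red), "z_map" (480x640 float32, m along the optical axis (not along the pixel's ray), 0 where there is no reading), "mtx" (3x3 intrinsics, pixels), "xyz" and "attitude" of the camera in the world. Camera axes: x right, y down, z forward; pixel columns grow to the right and rows downward; lengths in m; the calibration is good to about 2 mm. A picture is of the moment at which its call begins.
- order.close_job(): hands the job in, once; it reports no verdict.
The state is a dict: "clock": time; "joint_pos": joint angles; "qvel": joint speeds; "tau": joint torques, N m; "tool_pos": TCP position; "orientation": TCP orientation; "force": force on the tool from outside, world axes, zero at the start; "moment": the same for the moment, N m; "opening": finger opening in m.
Only numpy, scipy, OpenCV 4.12 (cv2) and the standard library are available. Lean on these libraries where they do the work, as an engineer would, in place of code of your own. Each camera call takes 0.05 s, during which the arm holds its last target.

## Working session

There is one attempt and no reset: what is moved stays moved. The work goes in short steps, Python scripts to look and compute and a tool call to move; the robot and the scene stay as the last step left them, time stands still between calls to the robot, and variables do not carry over. Pictures are saved under pics/ and viewed, and the job is handed in when it is done.

Besides the shell and the picture viewer there is one more tool, called after "Request:" as name(argument=value, ...), one argument or row to a line, values as JSON. send_rows: Moves the arm, as the interface text tells. Its arguments: {"type":"object","properties":{"commands":{"type":"array","items":{"type":"array"}}},"required":["commands"]}

```bash
mkdir -p pics; cat > h.py <<'E'
import numpy as np, cv2
from scipy.spatial.transform import Rotation as R
from plant import sensors, snapshot, order, ctrl
def cloud(s):
    z=s["z_map"];K=np.array(s["mtx"]);v,u=np.indices(z.shape)
    p=np.stack([(u-K[0,2])/K[0,0]*z,(v-K[1,2])/K[1,1]*z,z],-1)
    a=np.array(s["attitude"])
    M=a if a.shape==(3,3) else (R.from_euler('xyz',a,degrees=True).as_matrix())
    return p@M.T+np.array(s["xyz"])
E
python3 - <<'E'
from h import *
import pickle
d={}
for n in ["scene","side","wrist"]:
    s=snapshot(n);cv2.imwrite(f"pics/{n}0.png",s["color"]);d[n]=s
    print(n,s["xyz"],s["attitude"],s["mtx"])
    c=cloud(s);print(c[240,320],c[400,320],c[400,100])
pickle.dump(d,open("d0.pkl","wb"))
print(sensors.get_obs(),ctrl.grasp_offset)
E
```

```text
scene [ 1.40590792 -0.08572923  0.74692259] [-125.13478673    0.95024467   81.06144484] [[450.14765123   0.         321.72088173]
 [  0.         450.14765123 238.44398057]
 [  0.           0.           1.        ]]
[0.41656551 0.0532537  0.03896158] [ 8.84143799e-01 -1.95385160e-02 -3.12023887e-04] [ 0.81446067 -0.43731452  0.00113218]
side [0.36587562 1.02028455 0.78461117] [-126.73319837   -1.39270233 -175.70256725] [[508.67000017   0.         323.93002869]
 [  0.         508.67000017 234.67423289]
 [  0.           0.           1.        ]]
[0.43057317 0.04412004 0.03846751] [ 3.95483158e-01  4.65904955e-01 -3.47692137e-04] [0.77491889 0.51383711 0.01776264]
wrist [ 0.2342012  -0.63702562  0.38418933] [ 1.64354534e+02 -7.29083176e-02  1.16395301e+02] [[344.15754174   0.         319.68961727]
 [  0.         344.15754174 241.67209748]
 [  0.           0.           1.        ]]
[ 3.28312252e-01 -5.89372096e-01  3.69353614e-04] [ 0.27597903 -0.61614712  0.32921511] [ 0.29457553 -0.65366382  0.3291862 ]
{'clock': 0.15, 'joint_pos': array([-4.70906128e+01,  2.05805896e+01,  6.48847290e-01, -1.53083531e-02,
       -7.01349678e+01, -1.65087311e+01]), 'qvel': array([ 0.05923247, -0.14243457,  0.13923524,  0.04411765,  0.10608014,
        0.02335646]), 'tau': array([-3.12660759e-04, -5.83274996e+01,  2.93289828e+01,  7.00123116e+00,
        8.67829425e-03, -1.08274448e-04]), 'tool_pos': array([ 0.2999909 , -0.60429354,  0.22587475]), 'orientation': array([-1.79994841e+02, -6.80502164e-02,  1.16395443e+02]), 'force': array([ 0.41540775,  0.39695262, -0.38842298]), 'moment': array([-0.02274812, -0.01884819,  0.03451382]), 'opening': 0.08775697683056442} 0.0188
```

View pics/scene0.png

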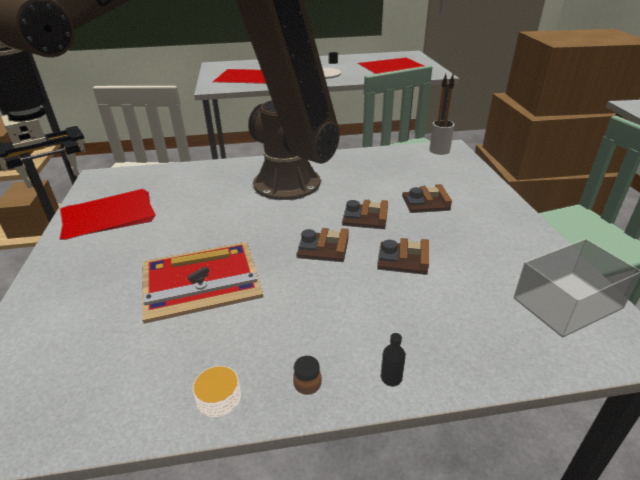

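View pics/side0.png

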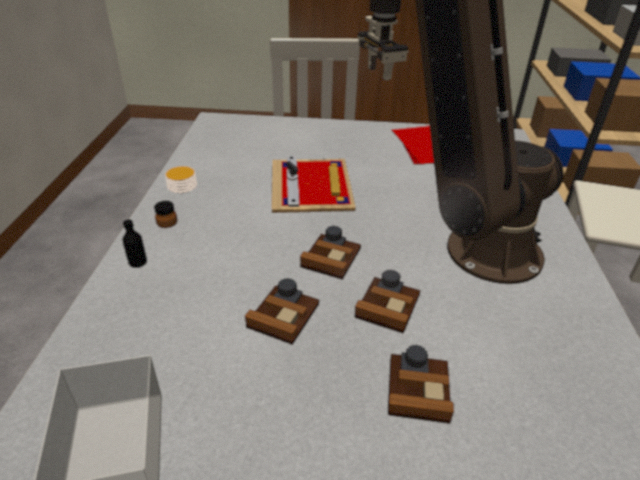

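The board is at scene (200,280), with the wing at about (200,275) and the brass bar at (200,256). The four vises are all at columns 300-450, well away from the board. I'll measure the wing next.

```bash
python3 - <<'E'
from h import *
import pickle
d=pickle.load(open("d0.pkl","rb"))
for n,(u0,u1,v0,v1) in dict(scene=(130,270,235,325),side=(260,365,145,220)).items():
    s=d[n];c=cloud(s)[v0:v1,u0:u1];im=s["color"][v0:v1,u0:u1]
    cv2.imwrite(f"pics/crop_{n}.png",cv2.resize(im,None,fx=5.5,fy=5.5,interpolation=cv2.INTER_CUBIC))
    m=(c[...,2]>.054)&(c[...,2]<.09)
    p=c[m];print(n,len(p),p.mean(0),p.min(0),p.max(0))
    t=p[p[:,2]>.066]; print(len(t))
    for q in (p,t):
        if len(q)>4:
            w,V=np.linalg.eigh(np.cov(q[:,:2].T)); a=V[:,1];pr=(q[:,:2]-q[:,:2].mean(0))@a
            print("axis deg",np.degrees(np.arctan2(a[1],a[0])),"mid",q[:,:2].mean(0)+a*(pr.max()+pr.min())/2,"len",np.ptp(pr), np.ptp((q[:,:2]-q[:,:2].mean(0))@V[:,0]))
    g=im.astype(int); sat=g.max(-1)-g.min(-1)
    b=(sat<40)&(g.min(-1)>100)&(c[...,2]>.015)&(c[...,2]<.045)
    q=c[b];w,V=np.linalg.eigh(np.cov(q[:,:2].T));a=V[:,1];pr=(q[:,:2]-q[:,:2].mean(0))@a
    print("bar",len(q),np.median(q,0),np.degrees(np.arctan2(a[1],a[0])),q[:,:2].mean(0)+a*(pr.max()+pr.min())/2,np.ptp(pr))
    br=(g[...,2]-g[...,0]>80)&(g[...,1]>90)&(c[...,2]>.02)
    q=c[br];print("brass",len(q),q.mean(0),q.min(0),q.max(0))
E
```

```text
scene 197 [ 0.54305494 -0.25918602  0.06668363] [ 0.52442434 -0.28337553  0.0540791 ] [ 0.55925851 -0.23601986  0.07601055]
114
axis deg 124.65933684217826 mid [ 0.54215358 -0.25788232] len 0.055365368929417694 0.017824725291613622
axis deg 123.960699852221 mid [ 0.54136346 -0.25846498] len 0.055394228803579956 0.016163500095873057
bar 883 [ 0.54270862 -0.26732597  0.02696134] 98.81672701932617 [ 0.54078688 -0.2618436 ] 0.27335414117100365
brass 319 [ 0.43051498 -0.26807814  0.03921561] [ 0.39586422 -0.34300313  0.02436312] [ 1.40590792 -0.08572923  0.74692259]
side 97 [ 0.53745937 -0.25357762  0.06737454] [ 0.5193752  -0.27813654  0.05427302] [ 0.55611077 -0.23544556  0.07664315]
60
axis deg 128.2841697128919 mid [ 0.53901538 -0.25554898] len 0.054387324193744674 0.01567969945761967
axis deg 128.37394013695246 mid [ 0.53830136 -0.25611114] len 0.05439332390409757 0.014355646460403413
bar 374 [ 0.53107735 -0.20962018  0.02807981] 98.24326686893647 [ 0.5385317  -0.25990727] 0.274739925462043
brass 218 [ 0.41433156 -0.2380804   0.04484569] [ 0.36587562 -0.37850055  0.02019134] [0.51457607 1.02028455 0.78461117]
```

View pics/crop_scene.png

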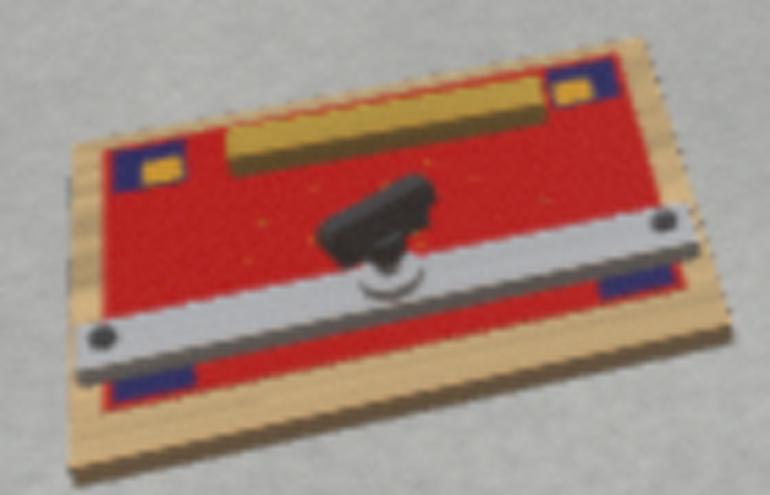

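View pics/crop_side.png

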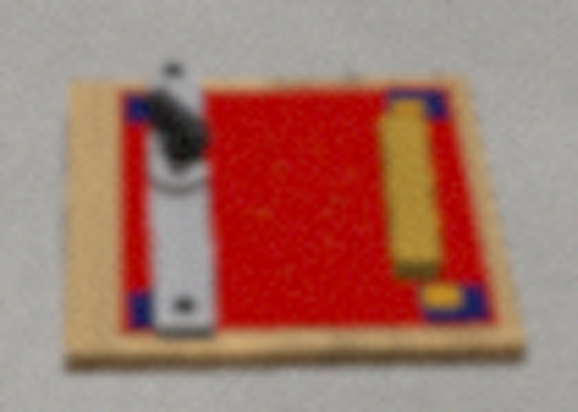

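Wing centre is about (0.540, -0.258), axis about 126°. The bar is at about 98.5°, which puts the screw at about 0.48 rad, inside the 0.35–1.2 range. Heights and lengths also match the given sizes. I'll move above it with jaw yaw about 216° (-144°).

Request:
send_rows(
  commands=[
    [0,[0.08,0.116,-0.02],[0,0,0.0231]],
    [0,[0.08,0.116,-0.02],[0,0,0.0231]],
    [0,[0.08,0.116,-0.02],[0,0,0.0231]],
    [0,[0.08,0.116,-0.02],[0,0,0.0231]],
    [0,[0.08,0.116,-0.02],[0,0,0.0231]],
    [0,[0.08,0.116,-0.02],[0,0,0.0231]],
    [0,[0.08,0.116,-0.02],[0,0,0.0231]],
    [0,[0.08,0.116,-0.02],[0,0,0.0231]],
    [0,[0.08,0.116,-0.02],[0,0,0.0231]],
    [0,[0.08,0.116,-0.02],[0,0,0.0231]],
    [0,[0.08,0.116,-0.02],[0,0,0.0231]],
    [0,[0.08,0.116,-0.02],[0,0,0.0231]],
  ],
)

```text
clock: 1.35
tool_pos: [0.5429, -0.2446, 0.1606]
orientation: [180.0, -0.3, -140.9]
force: [0.1, -0.5, 0.1]
opening: 0.0879
```

Request:
send_rows(
  commands=[
    [0,[-0.012,-0.054,0],[0,0,-0.0086]],
    [0,[0,0,0],[0,0,0]],
  ],
)

```text
clock: 1.55
tool_pos: [0.542, -0.254, 0.1592]
orientation: [179.9, -0.3, -143.5]
force: [0.0, -0.7, -0.3]
opening: 0.0875
```

```bash
python3 - <<'E'
from h import *
o=sensors.get_obs();print(o["tool_pos"],o["orientation"],o["joint_pos"])
s=snapshot("wrist");cv2.imwrite("pics/w1.png",s["color"]);c=cloud(s)
m=(c[...,2]>.064)&(c[...,2]<.08)&(np.hypot(c[...,0]-.54,c[...,1]+.258)<.035)
q=c[m];rect=cv2.minAreaRect((q[:,:2]*1000).astype(np.float32));print(len(q),rect,q.mean(0))
w,V=np.linalg.eigh(np.cov(q[:,:2].T));a=V[:,1];print(np.degrees(np.arctan2(a[1],a[0])))
E
```

```text
[ 0.54201728 -0.2540301   0.15920183] [ 179.87615203   -0.33654467 -143.45615364] [ -6.33102643  16.53644121 -14.45940556   0.16069274 -59.33515279
  42.79215401]
1025 ((538.4127807617188, -259.33056640625), (10.457204818725586, 54.37858963012695), 36.5140380859375) [ 0.54002165 -0.26109453  0.07301594]
126.20306509374751
```

View pics/w1.png

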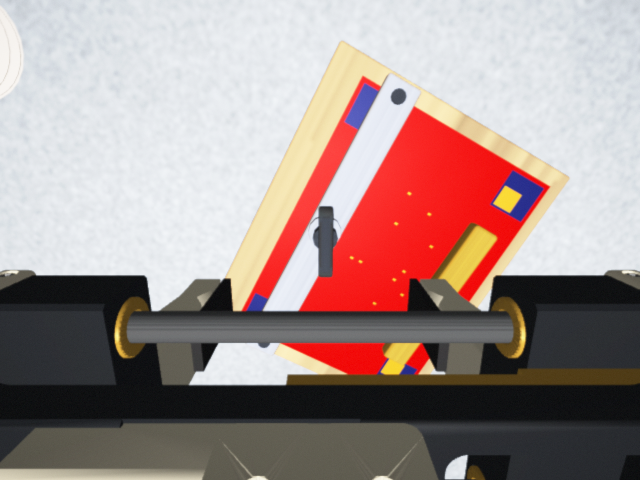

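Wrist view: the wing is upright at (326,242), with centre (0.5385, -0.2593) and axis 126.4°. The jaw is already perpendicular to it. I'll centre and descend.

Request:
send_rows(
  commands=[
    [0,[-0.014,-0.022,-0.06],[0,0,0]],
    [0,[0,0,-0.1],[0,0,0]],
    [0,[0,0,-0.1],[0,0,0]],
    [0,[0,0,-0.08],[0,0,0]],
    [0,[0,0,0],[0,0,0]],
  ],
)

```text
clock: 2.1
tool_pos: [0.537, -0.2622, 0.0731]
orientation: [180.0, -0.2, -143.7]
force: [-0.1, -0.0, 0.1]
opening: 0.0878
```

Request:
send_rows(
  commands=[
    [0,[0.008,0.012,-0.06],[0,0,0]],
    [0,[0,0,-0.05],[0,0,0]],
    [0,[0,0,0],[0,0,0]],
  ],
)

```text
clock: 2.4
tool_pos: [0.5393, -0.261, 0.047]
orientation: [-179.9, -0.1, -143.8]
force: [-0.8, -0.1, 0.2]
opening: 0.0875
```

Request:
send_rows(
  commands=[
    [0,[0,0.005,-0.01],[0,0,0]],
    [0.5,[0,0,0],[0,0,0]],
    [1,[0,0,0],[0,0,0]],
    [1,[0,0,0],[0,0,0]],
    [1,[0,0,0],[0,0,0]],
    [1,[0,0,0],[0,0,0]],
  ],
)

```text
clock: 3.0
tool_pos: [0.5411, -0.2605, 0.0481]
orientation: [-179.7, 0.1, -143.8]
force: [0.3, -0.4, -0.3]
opening: 0.053
```

Request:
send_rows(
  commands=[
    [1,[0,0,0],[0,0,0]],
    [1,[0,0,0],[0,0,0]],
    [1,[0,0,0],[0,0,0]],
    [1,[0,0,0],[0,0,0]],
    [1,[0,0,0],[0,0,0]],
    [1,[0,0,0],[0,0,0]],
  ],
)

```text
clock: 3.6
tool_pos: [0.5408, -0.2608, 0.0482]
orientation: [-179.7, 0.0, -143.8]
force: [-0.4, 1.9, 0.4]
opening: 0.0182
```

Request:
send_rows(
  commands=[
    [1,[0,0,0],[0,0,0]],
    [1,[0,0,0],[0,0,0]],
    [1,[0,0,0],[0,0,0]],
  ],
)

```text
clock: 3.9
tool_pos: [0.5407, -0.2608, 0.0482]
orientation: [-179.7, 0.0, -143.8]
force: [-0.7, -0.3, -0.3]
opening: 0.0189
```

```bash
python3 -c "
from h import *
o=sensors.get_obs();print(o)"
```

```text
{'clock': 3.9, 'joint_pos': array([ -6.96909341,  23.1843044 , -21.5524064 ,   0.31283181,
       -45.03653271,  42.9210738 ]), 'qvel': array([ 0.05675541, -0.04832176,  0.03204178,  0.0226187 ,  0.04171434,
        0.0051515 ]), 'tau': array([ 5.32988794e-01, -5.43910110e+01,  2.24404156e+01,  5.02714634e+00,
        3.08398604e-01, -1.80353882e-02]), 'tool_pos': array([ 0.54074947, -0.26079567,  0.04822055]), 'orientation': array([-1.79683143e+02,  1.44090448e-02, -1.43827353e+02]), 'force': array([-0.68741726, -0.33933505, -0.25069985]), 'moment': array([-0.24836744,  0.36068978,  0.02309593]), 'opening': 0.018888237604420214}
```

The fingers stopped at 18.9 mm where 11 is expected, so I'll look.

```bash
python3 - <<'E'
from h import *
a=[]
for n,(u0,u1,v0,v1) in dict(scene=(140,260,215,305),side=(250,370,115,205)).items():
    s=snapshot(n);a.append(cv2.resize(s["color"][v0:v1,u0:u1],(400,300),interpolation=cv2.INTER_CUBIC))
s=snapshot("wrist");w=s["color"]
cv2.imwrite("pics/g1.png",np.hstack(a));cv2.imwrite("pics/g1w.png",cv2.resize(w[150:450,120:520],(800,600)))
E
```

```text
(no output)
```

View pics/g1.png

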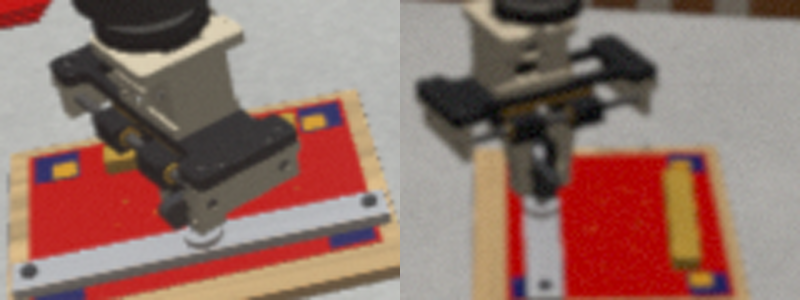

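View pics/g1w.png

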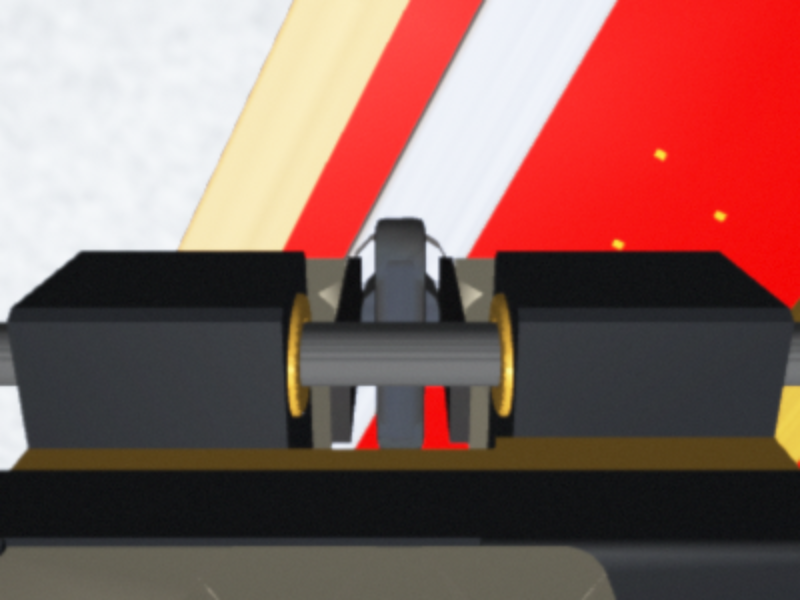

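The wing sits centred and parallel between the pads, with gaps on both sides. The tips seem to be held off by the neck under the wing, so I'll ease open, rise about 7 mm and close again.

Request:
send_rows(
  commands=[
    [0.6,[0,0,0],[0,0,0]],
    [0.6,[0,0,0],[0,0,0]],
    [0.6,[0,0,0.028],[0,0,0]],
    [0.6,[0,0,0],[0,0,0]],
    [1,[0,0,0],[0,0,0]],
    [1,[0,0,0],[0,0,0]],
    [1,[0,0,0],[0,0,0]],
    [1,[0,0,0],[0,0,0]],
    [1,[0,0,0],[0,0,0]],
    [1,[0,0,0],[0,0,0]],
  ],
)

```text
clock: 5.05
tool_pos: [0.5409, -0.2609, 0.0561]
orientation: [-179.7, 0.0, -143.8]
force: [-0.5, -0.6, 0.7]
opening: 0.0107
```

The grip is now 10.7 mm, which is the wing. I'll turn clockwise.

Request:
send_rows(
  commands=[
    [1,[0,0,0],[0,0,-0.014]],
    [1,[0,0,0],[0,0,-0.014]],
    [1,[0,0,0],[0,0,-0.014]],
    [1,[0,0,0],[0,0,-0.014]],
    [1,[0,0,0],[0,0,-0.01]],
    [1,[0,0,0],[0,0,0]],
  ],
)

```text
clock: 5.65
tool_pos: [0.5396, -0.2614, 0.0561]
orientation: [-179.7, -0.1, -168.5]
force: [0.2, -0.8, 1.1]
opening: 0.0111
```

```bash
python3 -c "
from h import *
o=sensors.get_obs();print(o['tool_pos'],o['orientation'],o['force'],o['moment'],o['opening'])"
```

```text
[ 0.5395955  -0.2614141   0.05610546] [-1.79688060e+02 -1.11905257e-01 -1.68493326e+02] [ 0.21028244 -0.81817428  1.11746831] [-0.08023404  0.23037163 -0.0685559 ] 0.011085757000429965
```

Request:
send_rows(
  commands=[
    [1,[0,0,0],[0,0,-0.007]],
    [1,[0,0,0],[0,0,-0.006]],
    [1,[0,0,0],[0,0,0]],
  ],
)

```text
clock: 5.95
tool_pos: [0.5394, -0.2615, 0.0561]
orientation: [-179.7, -0.1, -172.9]
force: [-0.8, -0.5, 1.6]
opening: 0.0106
```

```bash
python3 -c "
from h import *
o=sensors.get_obs();print(o['tool_pos'],o['orientation'],o['force'],o['moment'],o['opening'])"
```

```text
[ 0.53942927 -0.26149633  0.05611262] [-1.79674934e+02 -1.43460105e-01 -1.72908674e+02] [-0.84299664 -0.46058243  1.63553196] [-0.17400358  0.30933562  0.42388917] 0.010569375872775576
```

Moment z jumped from -0.07 to +0.42 N m, so it is on the stop. A little more to confirm.

Request:
send_rows(
  commands=[
    [1,[0,0,0],[0,0,-0.006]],
    [1,[0,0,0],[0,0,0]],
    [1,[0,0,0],[0,0,0]],
  ],
)

```text
clock: 6.25
tool_pos: [0.5395, -0.2615, 0.0561]
orientation: [-179.6, -0.2, -174.6]
force: [-1.1, -0.3, 0.7]
opening: 0.0114
```

```bash
python3 - <<'E'
from h import *
o=sensors.get_obs();print(o['tool_pos'],o['orientation'],o['force'],o['moment'],o['opening'])
s=snapshot("wrist");cv2.imwrite("pics/b1.png",cv2.resize(s["color"][150:450,120:520],(800,600)))
E
```

```text
[ 0.53945105 -0.26148267  0.05612285] [-1.79645865e+02 -1.72123186e-01 -1.74556907e+02] [-1.12933494 -0.27281128  0.6764924 ] [-0.21048597  0.39213507  0.69805993] 0.011399546388985677
```

View pics/b1.png

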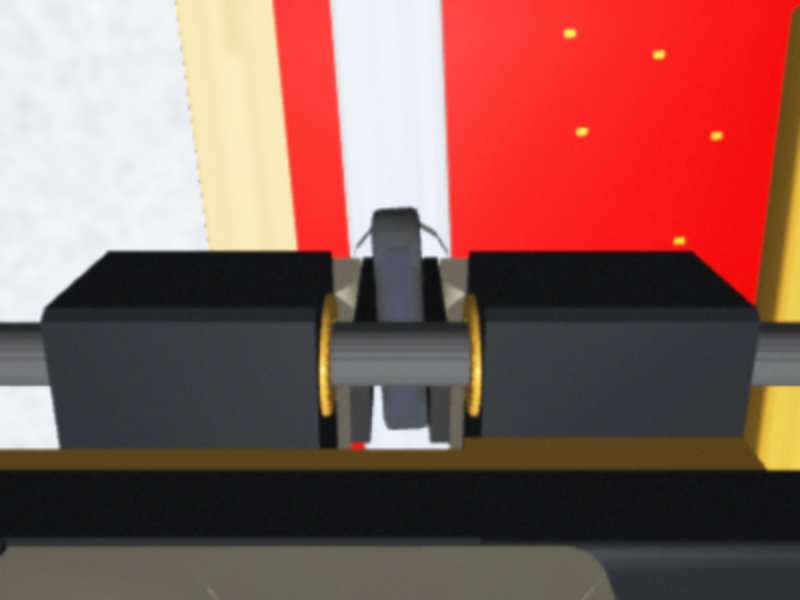

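The wing is now in line with the bar and moment z is 0.70 N m, so the screw is bottomed with the stop at yaw about -171.7°. Now I'll back off to yaw about -126.5°.

Request:
send_rows(
  commands=[
    [1,[0,0,0],[0,0,0.014]],
    [1,[0,0,0],[0,0,0.014]],
    [1,[0,0,0],[0,0,0.014]],
    [1,[0,0,0],[0,0,0.014]],
    [1,[0,0,0],[0,0,0.014]],
    [1,[0,0,0],[0,0,0.014]],
    [1,[0,0,0],[0,0,0.014]],
    [1,[0,0,0],[0,0,0.014]],
    [1,[0,0,0],[0,0,0.01]],
    [1,[0,0,0],[0,0,0]],
  ],
)

```text
clock: 7.3
tool_pos: [0.5414, -0.2603, 0.0561]
orientation: [-179.6, 0.2, -128.6]
force: [-1.2, -0.9, 1.6]
opening: 0.0103
```

Add 2°, then release and rise.

Request:
send_rows(
  commands=[
    [1,[0,0,0],[0,0,0.006]],
    [1,[0,0,0],[0,0,0]],
    [0.5,[0,0,0],[0,0,0]],
    [0.4,[0,0,0],[0,0,0]],
    [0,[0,0,0],[0,0,0]],
    [0,[0,0,0],[0,0,0]],
    [0,[0,0,0],[0,0,0]],
    [0,[0,0,0.06],[0,0,0]],
    [0,[0,0,0.12],[0,0,0]],
    [0,[0,0,0.12],[0,0,0]],
    [0,[0,0,0.12],[0,0,0]],
    [0,[0,0,0],[0,0,0]],
  ],
)

```text
clock: 8.5
tool_pos: [0.5401, -0.2598, 0.1629]
orientation: [-179.8, 0.1, -127.0]
force: [0.7, 0.5, 0.3]
opening: 0.0843
```

```bash
python3 - <<'E'
from h import *
o=sensors.get_obs();print(o["tool_pos"],o["orientation"],o["force"],o["opening"])
s=snapshot("wrist");cv2.imwrite("pics/e1.png",s["color"]);c=cloud(s)
m=(c[...,2]>.064)&(c[...,2]<.08)&(np.hypot(c[...,0]-.54,c[...,1]+.26)<.035)
q=c[m];w,V=np.linalg.eigh(np.cov(q[:,:2].T));a=V[:,1];print(len(q),q.mean(0),np.degrees(np.arctan2(a[1],a[0])))
import pickle
d0=pickle.load(open("d0.pkl","rb"))["scene"];s1=snapshot("scene")
cv2.imwrite("pics/e1s.png",s1["color"])
for s in (d0,s1):
    c=cloud(s);g=s["color"].astype(int)
    br=(g[...,2]-g[...,0]>80)&(g[...,1]>90)&(c[...,2]>.025)&(c[...,2]<.05)&(abs(c[...,0]-.42)<.03)&(abs(c[...,1]+.27)<.1);print(br.sum(),c[br].mean(0),c[br].min(0),c[br].max(0))
E
```

```text
[ 0.54005986 -0.25983368  0.16293868] [-1.79825166e+02  1.16098994e-01 -1.26985285e+02] [0.68004048 0.48654466 0.33964965] 0.0843074806790456
1023 [ 0.54060394 -0.26040745  0.07289708] 143.4386016068495
314 [ 0.41809178 -0.2701711   0.03024753] [ 0.39586422 -0.34300313  0.0252768 ] [ 0.43777062 -0.19502373  0.03362498]
321 [ 0.4184053  -0.27033467  0.03024468] [ 0.39592691 -0.34320342  0.02648949] [ 0.43653332 -0.19500172  0.03424013]
```

View pics/e1.png

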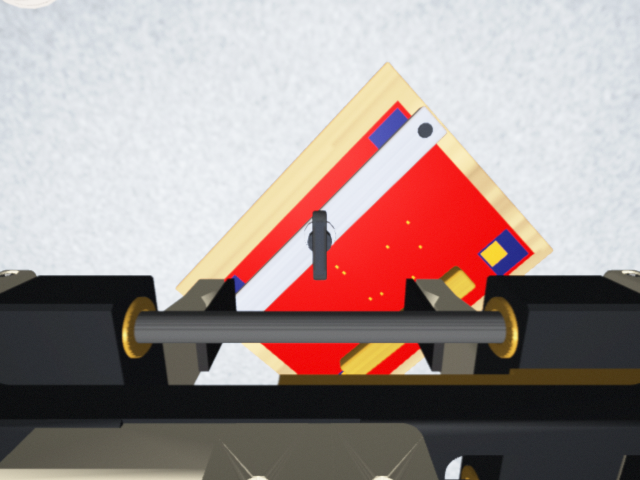

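The wing at (320,245) is at 143.4° against the bar's 98.5°, so it is backed off about 45°. The brass bar hasn't moved and the gripper is clear, so I'm handing in.

```bash
python3 -c "
from h import *
print(order.close_job())"
```

```text
the job is handed in; nothing more can be done
None
```

I bottomed the thumbscrew clockwise, backed it off about 45°, let go and handed the job in at about 8.6 s; no verdict was reported.

- **Bottomed:** the wrist moment rose to 0.70 N m against the stop, and the picture showed the wing in line with the clamp bar.
- **Backed off:** after release, the wing measured 143.4° against the bar's 98.5°. That is about 45° (0.78 rad) from the stop, well inside the allowed 15° either way.
- **Left alone:** the paperweight moved less than 1 mm in the before and after measurements. The arm never went near the vises, but I did not measure the knob itself.
- **Clear at hand-in:** the gripper was open, about 90 mm above the wing, and showed under 1 N of force.

My first grip stopped at 19 mm instead of the wing's 11 mm, probably on the neck under the wing. I opened, rose 8 mm and gripped again, this time at 10.7 mm. No other check failed or disagreed.

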